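Shut and latch the fixings bin

ROBOT

A 6-joint arm with a two-finger parallel gripper is mounted at the origin on the work surface. World frame = base frame: x ahead of the robot, y to its left, z up, the work surface at z = 0. Lengths are in m, angles in rad, forces in N, time in s.
With the tool pointing down it reaches from about 0.3 to 0.875 m from the base axis. Payload 6.4 kg.
Tool frame: the origin (TCP) lies at the centre of the arm's flange, where the gripper is bolted on; the fingertips stand 173 mm ahead of it and the grasp point (between the pads) lies 155 mm ahead of it (bot.pinch_z is the distance from the TCP to the grasp point, in m); z points along the fingers, y is the line along which they close (so a half turn about z gives the same grasp; the last joint's range is limited). The gripper opens to 85 mm and grips with 20 to 120 N. Pads are 22 mm wide; open, the fingers measure 114 mm over their backs; the gripper's body (76 mm by 85 mm) begins 54 mm behind the grasp point. The pads swing forward as they close: fully open they stand 13 mm farther back than shut.
Start: joints at [-1.452, 0.181, 1.607, -0, 1.354, -0.206], TCP at [0.184, -0.545, 0.405] pointing down, gripper open.
Joint ranges: [-2.99, 2.99], [-0.89, 2.07], [0.3, 2.58], [-1.14, 4.28], [0, 2.63], [-3.12, 3.12]. Speed limits (rad/s): [2.57, 2.57, 3.01, 3.14, 3.14, 3.14].

INTERFACE

Orientations are given as a unit quaternion [w, x, y, z].
In Python, from bench import bot gives the robot as it stands.
- The arm moves only by the tool drive_tool, never from a script. Its argument "moves" is a list of rows, each an object of numbers: "tx", "ty", "tz": the shift along the tool's x, y, z in m; "ax", "ay", "az": the turn, a rotation vector about the tool's x, y, z in units of 8 degrees (1.0 is 8 degrees); "grip": the opening, from -1 (shut) to 1 (fully open). A call has 1 to 12 rows; each row shifts and turns the commanded pose from where the row before left it, along the tool's axes as they then stand; what a row does not reach is not made up. A row lasts 1/10 s, in which the tool goes at most 50 mm and 8.59 degrees, less where a joint would pass 70% of its speed; a pose out of reach is approached as far as the arm can. A call is refused whole if a number of a shift passes 0.05 or a number of a turn 1, either way. A call with a gripper value outside its range is refused whole. The fingers move at their own pace and stop on an object; "force" is the grip in N (left out, the last holds). Time passes only in rows, so rows that do not move let the fingers close. It gives the time, the measured TCP pose, the force, the opening and the grip force at its end, in the units of the state.
- bot.state(): the state, without advancing time (a new reading comes with each control period).
- bot.grab_frame(name): name is "side" or "top" or "wrist"; returns a dict with "color" (384x512x3 uint8, red, green, blue), "intrinsics" (3x3 intrinsics, pixels), "k1" (the pictures are not rectified: a ray, as slopes to the right and down, at radius r is drawn at 1 + k1 r^2 times it, then the intrinsics apply), "world_from_camera" (4x4, takes a point from camera to world coordinates). Camera axes: x right, y down, z forward; pixel columns grow to the right and rows downward; lengths in m; the calibration is good to about 2 mm. A picture is of the moment at which its call begins. There is no depth.
- bot.hand_in(): hands the job in; it is judged then, once.
The state is a dict: "clock": time; "q": joint angles; "qvel": joint speeds; "joint_efforts": joint torques, N m; "eef_pos": TCP position; "orientation": TCP orientation; "ft_force": force on the tool from outside, world axes, zero at the start; "wrist_torque": the same for the moment, N m; "width": finger opening in m; "grasp_force": force on a finger pad.
Only numpy, scipy, OpenCV 4.12 (cv2) and the standard library are available. Lean on these libraries where they do the work, as an engineer would, in place of code of your own. Each camera call takes 0.05 s, during which the arm holds its last target. There are 200 camera calls.

TASK

Close the sloping lid of the plywood fixings bin so that it lies fully down, and then, with the lid down, turn the metal turnbutton on the strip below it a quarter turn so that its long end points straight up the slope across the lid. Do not knock over the tub in front of the bin or the can behind it.

Things in the scene. Friction and masses are not known exactly. Their poses are not given: they have to be found in the camera images.
- bin: Fixed plywood bin with a sloping top, 240 deep (x) by 300 wide (y). Origin: centre of its underside, on the table; z up; low front towards its -x. The face rises 38 degrees, from 75 high at the front edge (x=-120) to 262 at the back (x=+120). Up the slope from the front edge: fixed strip 60 long with the turnbutton pivoted 35 up, then the lid 212 long, then a fixed strip (mm).
- bar_mid (a point): Mid-axis of the steel grab bar, 24 thick, along the bin's y, between steel uprights at the bin's ends (y = 150 to 162 either side). It is 30 behind (bin's +x) and 170 above the turnbutton's foot: no straight-down approach to the turnbutton; the tool must lean towards the bin's low front, about square to the slope (mm).
- lid (a joint): Lid hinge along the lid's high edge, rad: 0 shut flat on the face, up to 0.55 open. Stiff hinge: the lid stays where it is left; 2 to 6 N at lid_push shuts it.
- lid_push (a point): Point on the lid's outer face, mid-width, 100 from the hinge; moves with the lid. Its z axis points out of the lid, x towards the hinge. Lid: plywood, 212 from hinge to free edge, 250 wide, 12 thick, 0.35 kg. Closed fingers pointing straight down reach this point behind the grab bar (mm).
- lid_edge (a point): Middle of the lid's free (low) edge, on its outer face; moves with the lid.
- turnbutton (a joint): Turn of the turnbutton about its pivot, square to the sloping face, rad: 0 with its long end along the strip (towards the bin's -y), clear of the lid; 1.57 with its long end pointing straight up the slope, over the lid; it grows anticlockwise seen from outside the slope. Range -0.5 to 2.1; it stays where it is left (friction 0.08 N m).
- button_grip (a point): On the turnbutton's pivot axis, 42 off the sloping face: pinch its ridge here. Turns with the button: z out of the face, y from long end to short end, x across the ridge. Ridge: 14 thick, 30 high (24 to 54 off the face), reaching 42 from the pivot on the long side, 22 on the short side (mm).
- button_tip (a point): End of the turnbutton's long end, 75 from the pivot, 20 off the face. The turnbutton is a steel bar 100 long, 18 wide, 8 thick (16 to 24 off the face, so it passes 4 over the shut lid), reaching 75 from the pivot one way and 25 the other, with an upright ridge on top (mm).
- tub: Bystander: closed round plastic tub standing in front of the bin, 90 across, 100 high; origin at the centre of its underside.
- can: Bystander: metal can standing on the table behind the bin, 66 across, 120 high; origin at the centre of its underside.

How it is judged:
By the outcome, as a careful person would: the job done as asked, in the order asked, and still so for the second after the job is handed in, with the robot touching nothing.
It also fails if it takes over 54 s, if anything falls off the work surface, if the arm or the gripper's body presses on something with over 40 N, if the wrist force passes 120 N, or if a joint passes its speed limit or range.

## Working session

There is one attempt and no reset: what is moved stays moved. The work goes in short steps, Python scripts to look and compute and a tool call to move; the robot and the scene stay as the last step left them, time stands still between calls to the robot, and variables do not carry over. Pictures are saved under pics/ and viewed, at most 10 in all, crops included, and the job is handed in when it is done.

Besides the shell and the picture viewer there is one more tool, called after "Emit:" in YAML: its name, and indented under it one key for each argument. drive_tool: Moves the arm, as the interface text tells. Its arguments: {"type":"object","properties":{"moves":{"type":"array","items":{"type":"object","properties":{"tx":{"type":"number"},"ty":{"type":"number"},"tz":{"type":"number"},"ax":{"type":"number"},"ay":{"type":"number"},"az":{"type":"number"},"grip":{"type":"number"}}}},"force":{"type":"number"}},"required":["moves"]}

```bash
mkdir -p pics; ls
python3 - <<'E'
from bench import bot
import cv2,pickle
d={}
for n in("side","top"):
    f=bot.grab_frame(n);d[n]=f
    cv2.imwrite(f"pics/{n}0.png",f["color"][:,:,::-1])
    print(n,f["intrinsics"].tolist(),f["k1"],f["world_from_camera"].round(4).tolist())
pickle.dump(d,open("f0.pkl","wb"))
print(bot.state())
E
```

```text
pics
side [[474.1795099600629, 0.0, 257.289271233043], [0.0, 474.1795099600629, 187.5501288598906], [0.0, 0.0, 1.0]] -0.1691671048671313 [[0.834, 0.4829, -0.267, 0.8689], [0.5518, -0.7295, 0.4041, -0.4301], [0.0003, -0.4844, -0.8749, 1.2639], [0.0, 0.0, 0.0, 1.0]]
top [[431.79011815083544, 0.0, 255.2893075965498], [0.0, 431.79011815083544, 188.78392208388263], [0.0, 0.0, 1.0]] -0.16682904811480928 [[0.025, -0.9934, 0.1119, 0.4328], [-0.9991, -0.0288, -0.0326, 0.0999], [0.0356, -0.1109, -0.9932, 1.1783], [0.0, 0.0, 0.0, 1.0]]
{'clock': 0.1, 'q': array([-1.45231953e+00,  1.81457706e-01,  1.60790979e+00, -2.09078188e-05,
        1.35381739e+00, -2.06271341e-01]), 'qvel': array([ 0.00207425, -0.00167926, -0.00243036, -0.00241928, -0.00092415,
       -0.00105577]), 'joint_efforts': array([ 3.51207882e-04, -4.45877945e+01, -3.52237022e+01, -3.55899183e-04,
        4.11435452e-03,  7.19482244e-06]), 'eef_pos': array([ 0.1834666 , -0.54469993,  0.40387825]), 'orientation': array([-7.95796102e-04,  9.86845591e-01,  1.61663680e-01,  2.47388967e-05]), 'ft_force': array([0.09977461, 0.64707098, 0.37238183]), 'wrist_torque': array([0.01330764, 0.04937863, 0.01902631]), 'grasp_force': 0.0, 'width': 0.08515966732872562}
```

View pics/side0.png

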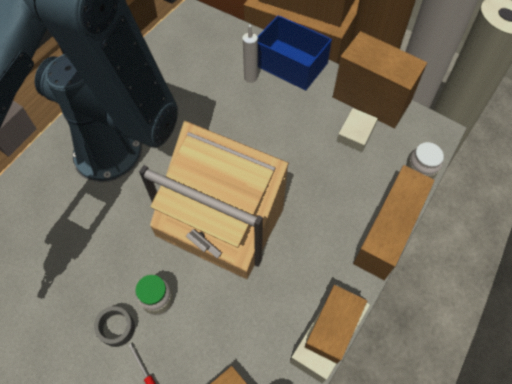

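View pics/top0.png

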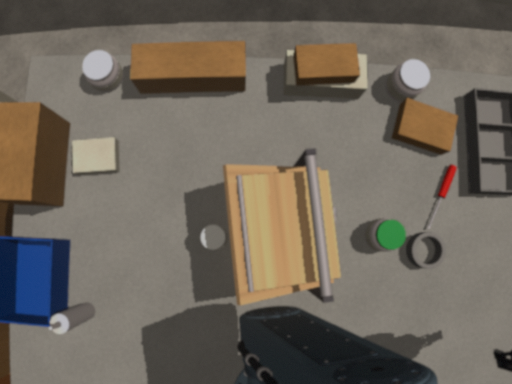

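The side view shows the bin around (215,200), with the turnbutton near (203,242), the grab bar from (147,172) to (260,225) and the tub lid at (152,290). In the top view the bin is at (285,230), its low front faces right (world -y), the can is at (212,237) and the tub at (388,235). I'll zoom in to get the corners.

Run:
```python
import cv2
a=cv2.imread("pics/side0.png")[110:285,135:300];b=cv2.imread("pics/top0.png")[140:315,195:410]
cv2.imwrite("pics/s1.png",cv2.resize(a,None,fx=3.4,fy=3.4,interpolation=cv2.INTER_CUBIC))
cv2.imwrite("pics/t1.png",cv2.resize(b,None,fx=3.4,fy=3.4,interpolation=cv2.INTER_CUBIC))
```

```text
(no output)
```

View pics/s1.png

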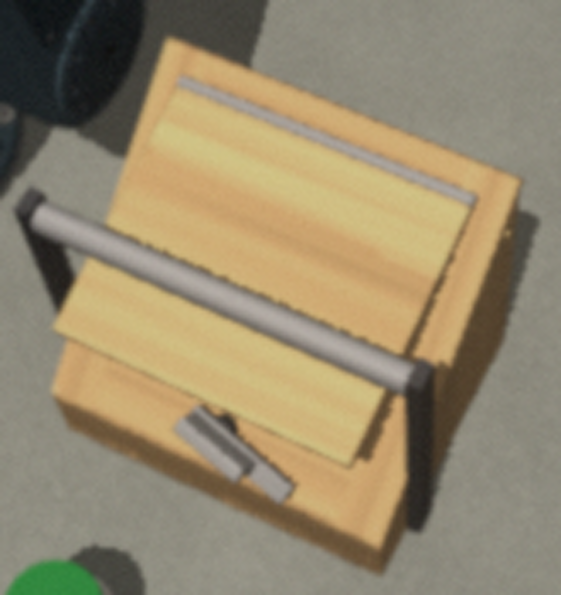

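View pics/t1.png

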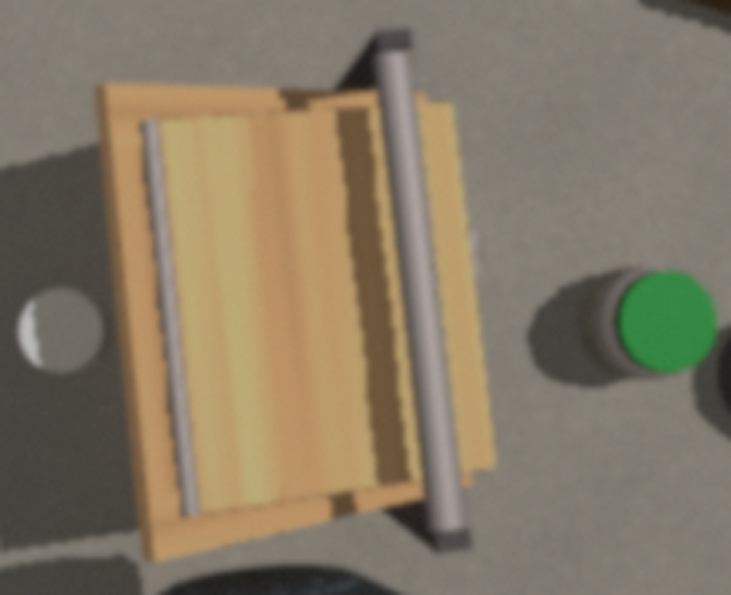

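The crops show the back top corners, lid edge, bar and turnbutton clearly. In the side crop:
- **Back corners:** (168,38) and (521,180).
- **Lid free edge:** (53,327) to (352,467).
- **Turnbutton:** long end near (285,490).

The turnbutton's long end points slightly down the slope.

```bash
cat > h.py <<'E'
import numpy as np,cv2,pickle
def ray(f,p):
    K=f["intrinsics"];k=f["k1"]
    s=cv2.undistortPoints(np.array([[p]],float),K,np.array([k,0,0,0,0.]))[0,0]
    M=f["world_from_camera"];d=M[:3,:3]@np.array([s[0],s[1],1]);return M[:3,3],d/np.linalg.norm(d)
def onz(f,p,z):
    o,d=ray(f,p);return o+d*(z-o[2])/d[2]
def onplane(f,p,p0,n):
    o,d=ray(f,p);return o+d*((p0-o)@n)/(d@n)
def tri(f,p,g,q):
    o,d=ray(f,p);a,b=ray(g,q)
    t=np.linalg.lstsq(np.c_[d,-b],a-o,rcond=None)[0]
    return (o+d*t[0]+a+b*t[1])/2,np.linalg.norm(o+d*t[0]-a-b*t[1])
S=lambda u,v:(u/3.4-.35+135,v/3.4-.35+110)
T=lambda u,v:(u/3.4-.35+195,v/3.4-.35+140)
E
python3 - <<'E'
from h import *
np.set_printoptions(precision=4,suppress=True)
d=pickle.load(open("f0.pkl","rb"));s,t=d["side"],d["top"]
for n,a,b in [("back+y",(168,38),(150,560)),("back-y",(521,180),(98,87)),("lid+y",(53,327),(495,468)),("lid-y",(352,467),(455,102))]:
    p,e=tri(s,S(*a),t,T(*b));print(n,p,e)
A=[onz(s,S(168,38),.262),onz(t,T(150,560),.262)];B=[onz(s,S(521,180),.262),onz(t,T(98,87),.262)]
print(A,B)
A=sum(A)/2;B=sum(B)/2
ey=(A-B);print("width",np.linalg.norm(ey));ey/=np.linalg.norm(ey);ex=np.array([ey[1],-ey[0],0])
O=(A+B)/2-.12*ex;O[2]=0
print("O",O,"ex",ex,"yaw",np.arctan2(ex[1],ex[0]))
ez=np.array([0,0,1.]);c,si=np.cos(np.radians(38)),np.sin(np.radians(38))
up=c*ex+si*ez;n=-si*ex+c*ez
F=O-.12*ex+.075*ez; foot=F+.035*up
bar=foot+.03*ex+.17*ez
print("foot",foot,"bar",bar)
for q in[(53,392),(390,540)]:
    p=onplane(s,S(*q),F,n)-F;print("front corner up,y",p@up,p@ey)
for nm,q,h in[("long a",(293,490),.024),("long b",(275,502),.024),("ridge top lo",(238,478),.054),("ridge top hi",(252,468),.054),("ridge short",(178,428),.054),("ridge short2",(200,405),.054)]:
    p=onplane(s,S(*q),foot+h*n,n)-foot;print(nm,"up,y",p@up,p@ey)
print("bar tri",tri(s,S(35,205),t,T(450,535)),tri(s,S(420,380),t,T(395,45)))
for nm,q,z in[("tub",(667,322),.1),("can",(60,330),.12)]: print(nm,onz(t,T(*q),z))
# lid angle
hinge=F+.272*up
for a,b in [((53,327),(495,468)),((352,467),(455,102))]:
    p=tri(s,S(*a),t,T(*b))[0]-hinge;print("lid",p@up,p@n,p@ey,np.arctan2(p@n,-p@up))
E
```

```text
back+y [0.2892 0.0974 0.2571] 0.003170748460845718
back-y [0.5856 0.1392 0.2538] 0.0016124796689098888
lid+y [ 0.3456 -0.1315  0.1967] 7.327957623956595e-05
lid-y [ 0.5942 -0.1004  0.1974] 0.002971544988319716
[array([0.2907, 0.0939, 0.262 ]), array([0.2912, 0.0984, 0.262 ])] [array([0.5874, 0.134 , 0.262 ]), array([0.5849, 0.1394, 0.262 ])]
width 0.29797463890701226
O [ 0.4549 -0.0024  0.    ] ex [-0.1361  0.9907  0.    ] yaw 1.7073656692216663
foot [ 0.4675 -0.094   0.0965] bar [ 0.4634 -0.0643  0.2665]
front corner up,y -0.00198575167418497 0.14949645351180335
front corner up,y 0.005193447657116355 -0.15426607300697134
long a up,y -0.016688805391967994 -0.07417354795239225
long b up,y -0.03181130204004823 -0.06403240156538482
ridge top lo up,y -0.015131141582361132 -0.03828101627125384
ridge top hi up,y -0.0031362880770952808 -0.04596139192677951
ridge short up,y 0.0009392148142050894 0.019487621454678236
ridge short2 up,y 0.02508130470604066 0.008870497712792245
bar tri (array([ 0.3112, -0.0852,  0.2777]), np.float64(0.0006776437723455008)) (array([ 0.6166, -0.0465,  0.2737]), np.float64(0.0021853564606305657))
tub [ 0.4469 -0.2857  0.1   ]
can [0.4315 0.1671 0.12  ]
lid -0.19155851624307313 0.0916029537768951 0.12583904504497503 0.4460546127825141
lid -0.19353701848259583 0.0939918979925194 -0.12462867697002991 0.45210454296695995
```

Emit:
drive_tool:
  moves:
    - {"tz":-0.048,"az":0.675,"grip":-1}
    - {"tz":-0.048,"az":0.675,"grip":-1}
    - {"tx":0.0265,"ty":-0.04,"grip":-1}
    - {"tx":0.0265,"ty":-0.04,"grip":-1}
    - {"tx":0.0265,"ty":-0.04,"grip":-1}
    - {"tx":0.0265,"ty":-0.04,"grip":-1}
    - {"tx":0.0265,"ty":-0.04,"grip":-1}
    - {"tx":0.0265,"ty":-0.04,"grip":-1}
    - {"tx":0.0265,"ty":-0.04,"grip":-1}
    - {"tx":0.0265,"ty":-0.04,"grip":-1}
    - {"tx":0.0265,"ty":-0.04,"grip":-1}

```text
$.moves[0]: bad value
```

Emit:
drive_tool:
  moves:
    - {"tx":0,"ty":0,"tz":-0.04,"ax":0,"ay":0,"az":0.6,"grip":-1}

```text
clock: 0.2
eef_pos: [0.1832, -0.5434, 0.4385]
orientation: [-0.006, 0.993, 0.12, -0.0]
ft_force: [0.4, -0.4, -0.4]
width: 0.0729
grasp_force: 0.0
```

Emit:
drive_tool:
  moves:
    - {"tx":0,"ty":0,"tz":-0.048,"ax":0,"ay":0,"az":0.75,"grip":-1}
    - {"tx":0.027,"ty":-0.04,"tz":-0.008,"ax":0,"ay":0,"az":0,"grip":-1}
    - {"tx":0.027,"ty":-0.04,"tz":0,"ax":0,"ay":0,"az":0,"grip":-1}
    - {"tx":0.027,"ty":-0.04,"tz":0,"ax":0,"ay":0,"az":0,"grip":-1}
    - {"tx":0.027,"ty":-0.04,"tz":0,"ax":0,"ay":0,"az":0,"grip":-1}
    - {"tx":0.027,"ty":-0.04,"tz":0,"ax":0,"ay":0,"az":0,"grip":-1}
    - {"tx":0.027,"ty":-0.04,"tz":0,"ax":0,"ay":0,"az":0,"grip":-1}
    - {"tx":0.027,"ty":-0.04,"tz":0,"ax":0,"ay":0,"az":0,"grip":-1}
    - {"tx":0.027,"ty":-0.04,"tz":0,"ax":0,"ay":0,"az":0,"grip":-1}
    - {"tx":0.027,"ty":-0.04,"tz":0,"ax":0,"ay":0,"az":0,"grip":-1}

```text
clock: 1.2
eef_pos: [0.3755, -0.1533, 0.5006]
orientation: [0.0, 0.998, 0.068, 0.0]
ft_force: [-0.1, -0.6, -0.3]
width: 0.0002
grasp_force: 0.0
```

Emit:
drive_tool:
  moves:
    - {"tx":0.025,"ty":-0.038,"tz":0,"ax":0,"ay":0,"az":0,"grip":-1}
    - {"tx":0.025,"ty":-0.038,"tz":0,"ax":0,"ay":0,"az":0,"grip":-1}
    - {"tx":0.025,"ty":-0.038,"tz":0,"ax":0,"ay":0,"az":0,"grip":-1}
    - {"tx":0.024,"ty":-0.04,"tz":0,"ax":0,"ay":0,"az":0,"grip":-1}
    - {"tx":0,"ty":0,"tz":0,"ax":0,"ay":0,"az":0,"grip":-1}
    - {"tx":0,"ty":0,"tz":0.04,"ax":0,"ay":0,"az":0,"grip":-1}
    - {"tx":0,"ty":0,"tz":0.04,"ax":0,"ay":0,"az":0,"grip":-1}
    - {"tx":0,"ty":0,"tz":0,"ax":0,"ay":0,"az":0,"grip":-1}

```text
clock: 2.0
eef_pos: [0.4505, 0.011, 0.4153]
orientation: [-0.002, 0.998, 0.068, -0.005]
ft_force: [-0.5, 0.5, 0.3]
width: 0.0003
grasp_force: 0.0
```

Emit:
drive_tool:
  moves:
    - {"tx":0,"ty":0,"tz":0.008,"ax":0,"ay":0,"az":0,"grip":-1}
    - {"tx":0,"ty":0,"tz":0.008,"ax":0,"ay":0,"az":0,"grip":-1}
    - {"tx":0,"ty":0,"tz":0.008,"ax":0,"ay":0,"az":0,"grip":-1}
    - {"tx":0,"ty":0,"tz":0.008,"ax":0,"ay":0,"az":0,"grip":-1}
    - {"tx":0,"ty":0,"tz":0.008,"ax":0,"ay":0,"az":0,"grip":-1}
    - {"tx":0,"ty":0,"tz":0,"ax":0,"ay":0,"az":0,"grip":-1}

```text
clock: 2.6
eef_pos: [0.4529, 0.0104, 0.3812]
orientation: [0.0, 0.998, 0.068, 0.001]
ft_force: [-0.4, -0.2, 0.3]
width: 0.0001
grasp_force: 0.1
```

Emit:
drive_tool:
  moves:
    - {"tx":0,"ty":0,"tz":0.006,"ax":0,"ay":0,"az":0,"grip":-1}
    - {"tx":0,"ty":0,"tz":0.006,"ax":0,"ay":0,"az":0,"grip":-1}
    - {"tx":0,"ty":0,"tz":0,"ax":0,"ay":0,"az":0,"grip":-1}

```text
clock: 2.9
eef_pos: [0.4539, 0.0098, 0.3714]
orientation: [0.002, 0.998, 0.068, 0.003]
ft_force: [-1.6, -3.9, 11.9]
width: -0.0002
grasp_force: 5.7
```

Run:
```python
from bench import bot
import cv2,pickle
d={n:bot.grab_frame(n) for n in("side","top")}
pickle.dump(d,open("f1.pkl","wb"))
cv2.imwrite("pics/s2.png",cv2.resize(d["side"]["color"][80:285,100:330,::-1],None,fx=2.9,fy=2.9,interpolation=cv2.INTER_CUBIC))
```

```text
(no output)
```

View pics/s2.png

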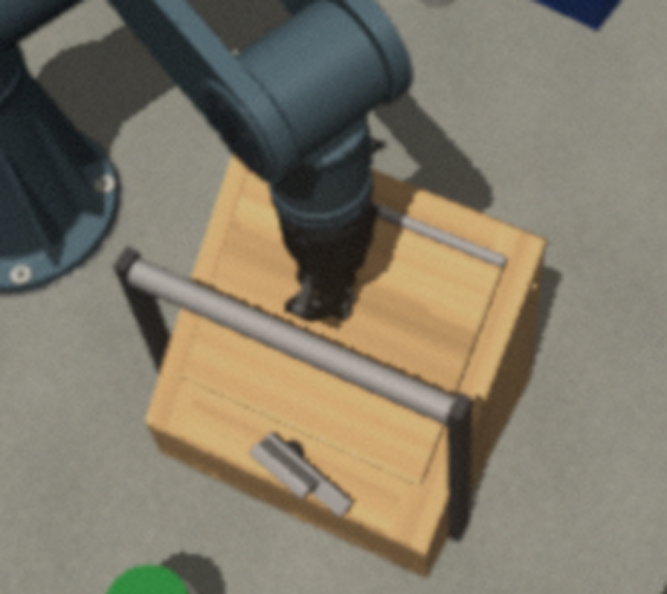

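The lid now looks flush, with its edge line from (185,378) to (415,483) in the crop. I'll press slightly more to confirm it's seated.

Emit:
drive_tool:
  moves:
    - {"tx":0,"ty":0,"tz":0.003,"ax":0,"ay":0,"az":0,"grip":-1}
    - {"tx":0,"ty":0,"tz":0,"ax":0,"ay":0,"az":0,"grip":-1}

```text
clock: 3.2
eef_pos: [0.4545, 0.0093, 0.3703]
orientation: [0.003, 0.998, 0.068, 0.004]
ft_force: [-1.8, -6.9, 21.6]
width: -0.0001
grasp_force: 10.2
```

```bash
cat >> h.py <<'E'
O=np.array([.4549,-.0024,0]);ex=np.array([-.1361,.9907,0]);ey=np.array([-.9907,-.1361,0]);ez=np.array([0,0,1.])
c,si=np.cos(np.radians(38)),np.sin(np.radians(38))
up=c*ex+si*ez;n=-si*ex+c*ez
F=O-.12*ex+.075*ez; foot=F+.035*up
E
python3 - <<'E'
from h import *
d=pickle.load(open("f1.pkl","rb"))["side"]
for q in[(185,378),(415,483)]:
    for h in (0,.012,.024,.036):
        p=onplane(d,(q[0]/2.9-.35+100,q[1]/2.9-.35+80),F+h*n,n)-F;print(h,p@up,p@ey)
E
```

```text
0 0.05389298779375122 0.1257467444657546
0.012 0.05797788669914479 0.12079912402106935
0.024 0.06206278560453838 0.11585150357638421
0.036 0.06614768450993223 0.11090388313169897
0 0.05383681085064163 -0.11673821923655342
0.012 0.05792229162659614 -0.11917422452431488
0.024 0.06200777240255033 -0.12161022981207625
0.036 0.06609325317850466 -0.12404623509983759
```

The force rises about 10 N per mm, so the lid is seated. Next I retreat over the bar towards the front and open the fingers.

Emit:
drive_tool:
  moves:
    - {"tx":0,"ty":0,"tz":-0.04,"ax":0,"ay":0,"az":0,"grip":-1}
    - {"tx":0,"ty":0,"tz":-0.045,"ax":0,"ay":0,"az":0,"grip":-1}
    - {"tx":0,"ty":0,"tz":-0.045,"ax":0,"ay":0,"az":0,"grip":-1}
    - {"tx":0,"ty":0,"tz":-0.03,"ax":0,"ay":0,"az":0,"grip":-1}
    - {"tx":0,"ty":0.02,"tz":0,"ax":0,"ay":0,"az":0,"grip":-1}
    - {"tx":0,"ty":0.046,"tz":0,"ax":0,"ay":0,"az":0,"grip":-1}
    - {"tx":0,"ty":0.046,"tz":0,"ax":0,"ay":0,"az":0,"grip":-1}
    - {"tx":0,"ty":0.046,"tz":0,"ax":0,"ay":0,"az":0,"grip":1}
    - {"tx":0,"ty":0.046,"tz":0,"ax":0,"ay":0,"az":0,"grip":1}
    - {"tx":0,"ty":0.046,"tz":0,"ax":0,"ay":0,"az":0,"grip":1}
    - {"tx":0,"ty":0.046,"tz":0,"ax":0,"ay":0,"az":0,"grip":1}
    - {"tx":0,"ty":0,"tz":0,"ax":0,"ay":0,"az":0,"grip":1}

```text
clock: 4.4
eef_pos: [0.4924, -0.2875, 0.5243]
orientation: [0.0, 0.998, 0.065, -0.001]
ft_force: [-0.0, 0.5, -0.7]
width: 0.0724
grasp_force: 0.0
```

Run:
```python
from bench import bot
s=bot.state();print(s["q"].round(3),s["eef_pos"].round(4),s["orientation"].round(3))
```

```text
[-7.360e-01  9.700e-02  1.462e+00 -1.000e-03  1.583e+00  7.040e-01] [ 0.4924 -0.2875  0.5243] [ 0.     0.998  0.065 -0.001]
```

Emit:
drive_tool:
  moves:
    - {"tx":0,"ty":0,"tz":0,"ax":0.95,"ay":0,"az":0,"grip":1}
    - {"tx":0,"ty":0,"tz":0,"ax":0.95,"ay":0,"az":0,"grip":1}
    - {"tx":0,"ty":0,"tz":0,"ax":0.95,"ay":0,"az":0,"grip":1}
    - {"tx":0,"ty":0,"tz":0,"ax":0.95,"ay":0,"az":0,"grip":1}
    - {"tx":0,"ty":0,"tz":0,"ax":0.95,"ay":0,"az":0,"grip":1}
    - {"tx":0,"ty":0,"tz":0,"ax":0,"ay":0,"az":0,"grip":1}

```text
clock: 5.0
eef_pos: [0.4927, -0.2828, 0.5244]
orientation: [-0.327, 0.943, 0.064, -0.023]
ft_force: [-0.5, 0.0, 0.2]
width: 0.085
grasp_force: 0.0
```

```bash
cat > e.py <<'E'
from h import *
from bench import bot
from scipy.spatial.transform import Rotation as R
s=bot.state();q=s["orientation"];M=R.from_quat([q[1],q[2],q[3],q[0]]).as_matrix()
def err(off,yaw,x=0,y=0): # desired grasp off face, grip angle of ridge (rad), shift up/ey
    L=-ey*np.cos(yaw)+up*np.sin(yaw)
    Z=-n;Y=np.cross(Z,L);G=np.c_[L,Y,Z]
    dp=M.T@(foot+off*n+x*up+y*ey-(s["eef_pos"]+.155*M[:,2]))
    dr=R.from_matrix(M.T@G).as_rotvec()
    pt=M.T@(foot+(off+.155)*n+x*up+y*ey-s["eef_pos"])
    print("yaw",yaw,"d TCP tool mm",(pt*1000).round(1),"rot units",(np.degrees(dr)/8).round(2),"pinch err mm",(dp*1000).round(1))
print("q",s["q"].round(3),"p",s["eef_pos"].round(4),"grip y.up",(M[:,1]@up).round(3))
E
python3 - <<'E'
from e import *
err(.16,0);err(.16,-.35)
E
```

```text
q [-0.824  0.24   1.359  0.417  2.077  0.715] p [ 0.4927 -0.2828  0.5244] grip y.up -1.0
yaw 0 d TCP tool mm [  1.  113.8 139. ] rot units [-0.03  0.01 -0.01] pinch err mm [  1.2 114.4 139. ]
yaw -0.35 d TCP tool mm [  1.  113.8 139. ] rot units [-0.03  0.01  2.49] pinch err mm [  1.2 114.4 139. ]
```

Emit:
drive_tool:
  moves:
    - {"tx":0,"ty":0.029,"tz":0.035,"ax":0,"ay":0,"az":0,"grip":1}
    - {"tx":0,"ty":0.029,"tz":0.035,"ax":0,"ay":0,"az":0,"grip":1}
    - {"tx":0,"ty":0.028,"tz":0.035,"ax":0,"ay":0,"az":0,"grip":1}
    - {"tx":0,"ty":0.028,"tz":0.034,"ax":0,"ay":0,"az":0,"grip":1}
    - {"tx":0,"ty":0,"tz":0,"ax":0,"ay":0,"az":0.83,"grip":1}
    - {"tx":0,"ty":0,"tz":0,"ax":0,"ay":0,"az":0.83,"grip":1}
    - {"tx":0,"ty":0,"tz":0,"ax":0,"ay":0,"az":0.83,"grip":1}
    - {"tx":0,"ty":0,"tz":0,"ax":0,"ay":0,"az":0,"grip":1}

```text
clock: 5.8
eef_pos: [0.4935, -0.2863, 0.3462]
orientation: [-0.314, 0.941, -0.1, -0.078]
ft_force: [0.9, 0.5, -0.5]
width: 0.0853
grasp_force: 0.0
```

Run:
```python
from e import *
err(.16,-.35)
f=bot.grab_frame("wrist");pickle.dump(f,open("w.pkl","wb"))
cv2.imwrite("pics/w1.png",f["color"][:,:,::-1])
# predicted pixel of pivot top
def proj(f,P):
    Mi=np.linalg.inv(f["world_from_camera"]);p=Mi@np.r_[P,1]
    return cv2.projectPoints(p[None,:3],np.zeros(3),np.zeros(3),f["intrinsics"],np.array([f["k1"],0,0,0,0.]))[0].ravel().round(1)
L=-ey*np.cos(.35)-up*np.sin(.35)
print(proj(f,foot),proj(f,foot+.054*n),proj(f,foot+.054*n+.042*L),proj(f,foot+.054*n-.022*L),proj(f,foot+.024*n+.075*L))
```

```text
q [-0.826  0.386  1.538  0.365  1.771  0.927] p [ 0.4935 -0.2863  0.3462] grip y.up -0.94
yaw -0.35 d TCP tool mm [0.7 0.6 1.2] rot units [ 0.03 -0.    0.02] pinch err mm [0.6 0.  1.2]
[254.3 179.4] [254.3 195.2] [254.3 145.4] [254.3 219.3] [254.3 103.2]
```

View pics/w1.png

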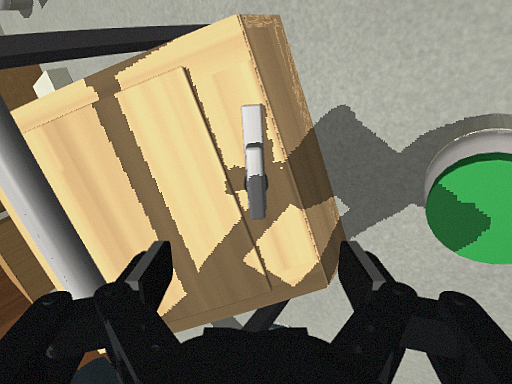

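The wrist view shows the ridge from (253,145) to (257,219), about 1 mm from the predicted column 254. The shut lid's edge runs from (185,68) to (270,288). I'll descend and pinch.

Emit:
drive_tool:
  moves:
    - {"tx":0,"ty":0,"tz":0.04,"ax":0,"ay":0,"az":0,"grip":1}
    - {"tx":0,"ty":0,"tz":0.04,"ax":0,"ay":0,"az":0,"grip":1}
    - {"tx":0,"ty":0,"tz":0.025,"ax":0,"ay":0,"az":0,"grip":1}
    - {"tx":0,"ty":0,"tz":0.01,"ax":0,"ay":0,"az":0,"grip":1}
    - {"tx":0,"ty":0,"tz":0,"ax":0,"ay":0,"az":0,"grip":1}
    - {"tx":0,"ty":0,"tz":0,"ax":0,"ay":0,"az":0,"grip":1}

```text
clock: 6.45
eef_pos: [0.4843, -0.2174, 0.2566]
orientation: [-0.315, 0.941, -0.099, -0.077]
ft_force: [0.3, 0.1, -0.4]
width: 0.0852
grasp_force: 0.0
```

Run:
```python
from e import *
err(.044,-.35)
```

```text
q [-0.756  0.417  1.705  0.396  1.563  0.91 ] p [ 0.4843 -0.2174  0.2566] grip y.up -0.941
yaw -0.35 d TCP tool mm [0.2 0.3 3.8] rot units [ 0.01 -0.01  0.03] pinch err mm [-0.1 -0.   3.8]
```

Emit:
drive_tool:
  force: 30
  moves:
    - {"tx":0,"ty":0,"tz":0.003,"ax":0,"ay":0,"az":0,"grip":1}
    - {"tx":0,"ty":0,"tz":0,"ax":0,"ay":0,"az":0,"grip":-1}
    - {"tx":0,"ty":0,"tz":0,"ax":0,"ay":0,"az":0,"grip":-1}
    - {"tx":0,"ty":0,"tz":0,"ax":0,"ay":0,"az":0,"grip":-1}
    - {"tx":0,"ty":0,"tz":0,"ax":0,"ay":0,"az":0,"grip":-1}
    - {"tx":0,"ty":0,"tz":0,"ax":0,"ay":0,"az":0,"grip":-1}
    - {"tx":0,"ty":0,"tz":0,"ax":0,"ay":0,"az":0,"grip":-1}
    - {"tx":0,"ty":0,"tz":0,"ax":0,"ay":0,"az":0,"grip":-1}
    - {"tx":0,"ty":0,"tz":0,"ax":0,"ay":0,"az":0,"grip":-1}

```text
clock: 7.35
eef_pos: [0.4831, -0.2155, 0.2528]
orientation: [-0.315, 0.941, -0.1, -0.078]
ft_force: [-2.2, -4.5, -0.4]
width: 0.0136
grasp_force: 33.6
```

Run:
```python
from e import *
err(.044,-.35);err(.044,np.pi/2)
```

```text
q [-0.755  0.42   1.711  0.396  1.556  0.91 ] p [ 0.4831 -0.2155  0.2528] grip y.up -0.94
yaw -0.35 d TCP tool mm [ 0.9 -0.7 -0.4] rot units [ 0.01 -0.    0.01] pinch err mm [ 0.8 -1.  -0.4]
yaw 1.5707963267948966 d TCP tool mm [ 0.9 -0.7 -0.4] rot units [ 1.000e-02  1.000e-02 -1.375e+01] pinch err mm [ 0.8 -1.  -0.4]
```

Emit:
drive_tool:
  moves:
    - {"tx":0,"ty":0,"tz":0,"ax":0,"ay":0,"az":-0.6,"grip":-1}
    - {"tx":0,"ty":0,"tz":0,"ax":0,"ay":0,"az":-0.6,"grip":-1}
    - {"tx":0,"ty":0,"tz":0,"ax":0,"ay":0,"az":-0.6,"grip":-1}
    - {"tx":0,"ty":0,"tz":0,"ax":0,"ay":0,"az":-0.6,"grip":-1}
    - {"tx":0,"ty":0,"tz":0,"ax":0,"ay":0,"az":-0.6,"grip":-1}
    - {"tx":0,"ty":0,"tz":0,"ax":0,"ay":0,"az":-0.6,"grip":-1}
    - {"tx":0,"ty":0,"tz":0,"ax":0,"ay":0,"az":-0.6,"grip":-1}
    - {"tx":0,"ty":0,"tz":0,"ax":0,"ay":0,"az":-0.6,"grip":-1}
    - {"tx":0,"ty":0,"tz":0,"ax":0,"ay":0,"az":-0.6,"grip":-1}
    - {"tx":0,"ty":0,"tz":0,"ax":0,"ay":0,"az":-0.6,"grip":-1}
    - {"tx":0,"ty":0,"tz":0,"ax":0,"ay":0,"az":-0.6,"grip":-1}
    - {"tx":0,"ty":0,"tz":0,"ax":0,"ay":0,"az":0,"grip":-1}

```text
clock: 8.55
eef_pos: [0.4831, -0.2155, 0.2528]
orientation: [-0.317, 0.886, 0.33, 0.07]
ft_force: [-2.0, -4.4, -1.0]
width: 0.0134
grasp_force: 33.6
```

Run:
```python
from e import *
err(.044,np.pi/2)
```

```text
q [-0.755  0.42   1.711  0.396  1.556 -0.014] p [ 0.4831 -0.2155  0.2528] grip y.up -0.839
yaw 1.5707963267948966 d TCP tool mm [ 1.1  0.3 -0.4] rot units [ 0.    0.01 -7.13] pinch err mm [ 1.3  0.1 -0.4]
```

Emit:
drive_tool:
  moves:
    - {"tx":0,"ty":0,"tz":0,"ax":0,"ay":0,"az":-0.7,"grip":-1}
    - {"tx":0,"ty":0,"tz":0,"ax":0,"ay":0,"az":-0.7,"grip":-1}
    - {"tx":0,"ty":0,"tz":0,"ax":0,"ay":0,"az":-0.7,"grip":-1}
    - {"tx":0,"ty":0,"tz":0,"ax":0,"ay":0,"az":-0.7,"grip":-1}
    - {"tx":0,"ty":0,"tz":0,"ax":0,"ay":0,"az":-0.7,"grip":-1}
    - {"tx":0,"ty":0,"tz":0,"ax":0,"ay":0,"az":-0.7,"grip":-1}
    - {"tx":0,"ty":0,"tz":0,"ax":0,"ay":0,"az":-0.7,"grip":-1}
    - {"tx":0,"ty":0,"tz":0,"ax":0,"ay":0,"az":-0.7,"grip":-1}
    - {"tx":0,"ty":0,"tz":0,"ax":0,"ay":0,"az":-0.7,"grip":-1}
    - {"tx":0,"ty":0,"tz":0,"ax":0,"ay":0,"az":-0.7,"grip":-1}
    - {"tx":0,"ty":0,"tz":0,"ax":0,"ay":0,"az":0,"grip":-1}
    - {"tx":0,"ty":0,"tz":0,"ax":0,"ay":0,"az":0,"grip":-1}

```text
clock: 9.75
eef_pos: [0.4831, -0.2155, 0.2528]
orientation: [-0.247, 0.629, 0.707, 0.211]
ft_force: [-2.5, -4.7, -1.4]
width: 0.0139
grasp_force: 33.6
```

Run:
```python
from e import *
err(.044,np.pi/2)
```

```text
q [-0.755  0.42   1.711  0.396  1.556 -0.989] p [ 0.4831 -0.2155  0.2528] grip y.up -0.02
yaw 1.5707963267948966 d TCP tool mm [ 0.4  1.  -0.4] rot units [-0.    0.01 -0.14] pinch err mm [ 0.7  1.1 -0.4]
```

Emit:
drive_tool:
  moves:
    - {"tx":0,"ty":0,"tz":0,"ax":0,"ay":0,"az":-0.14,"grip":-1}
    - {"tx":0,"ty":0,"tz":0,"ax":0,"ay":0,"az":0,"grip":-1}
    - {"tx":0,"ty":0,"tz":0,"ax":0,"ay":0,"az":0,"grip":1}
    - {"tx":0,"ty":0,"tz":0,"ax":0,"ay":0,"az":0,"grip":1}
    - {"tx":0,"ty":0,"tz":0,"ax":0,"ay":0,"az":0,"grip":1}
    - {"tx":0,"ty":0,"tz":0,"ax":0,"ay":0,"az":0,"grip":1}
    - {"tx":0,"ty":0,"tz":0,"ax":0,"ay":0,"az":0,"grip":1}
    - {"tx":0,"ty":0,"tz":-0.03,"ax":0,"ay":0,"az":0,"grip":1}
    - {"tx":0,"ty":0,"tz":-0.04,"ax":0,"ay":0,"az":0,"grip":1}
    - {"tx":0,"ty":0,"tz":-0.04,"ax":0,"ay":0,"az":0,"grip":1}
    - {"tx":0,"ty":0,"tz":-0.02,"ax":0,"ay":0,"az":0,"grip":1}
    - {"tx":0,"ty":0,"tz":0,"ax":0,"ay":0,"az":0,"grip":1}

```text
clock: 10.95
eef_pos: [0.4948, -0.2959, 0.3582]
orientation: [-0.242, 0.622, 0.713, 0.214]
ft_force: [0.8, -0.0, 0.6]
width: 0.0851
grasp_force: 0.0
```

Run:
```python
from e import *
f=bot.grab_frame("wrist");pickle.dump(f,open("w2.pkl","wb"))
cv2.imwrite("pics/w2.png",f["color"][:,:,::-1])
err(.16,np.pi/2)
```

```text
q [-0.835  0.386  1.512  0.365  1.795 -0.991] p [ 0.4948 -0.2959  0.3582] grip y.up 0.001
yaw 1.5707963267948966 d TCP tool mm [-0.4  0.3 16.6] rot units [0.03 0.03 0.01] pinch err mm [ 0.3 -0.3 16.6]
```

View pics/w2.png

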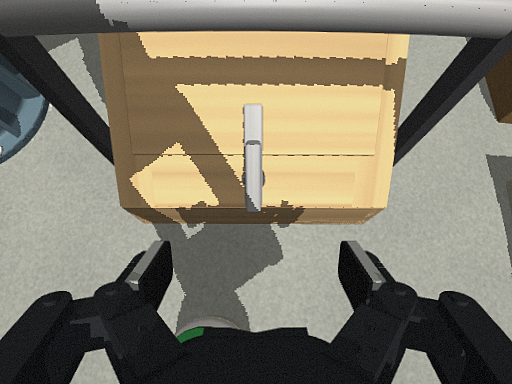

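The turnbutton now points straight up the slope, from (253,210) to (253,104), at right angles to the lid edge at row 155. The lid is flush, the tub is standing and the gripper is clear of everything.

```bash
python3 -c "
from bench import bot
print(bot.hand_in())"
```

```text
the job is handed in; nothing more can be done
None
```

The lid is fully down, the turnbutton points straight up the slope across it, and the job was handed in at about 11 s; I never touched the tub or the can, but didn't check the can again at the end.

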